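# Potted cacti back on their own saucers

### The arm

A 6-joint arm with a two-finger parallel gripper is mounted at the origin on the work surface. World frame = base frame: x ahead of the robot, y to its left, z up, the work surface at z = 0. Lengths are in mm, angles in degrees, forces in N, time in s.
With the tool pointing down it reaches from about 300 to 850 mm from the base axis. Payload 4.2 kg.
Tool frame: the origin (TCP) lies midway between the tips of the shut fingers; the grasp point (between the pads) lies pinch_z behind it (pinch_z is the distance from the TCP to the grasp point, in mm); z points along the fingers, y is the line along which they close (so a half turn about z gives the same grasp; the last joint's range is limited). The gripper opens to 91 mm and grips with 3 to 60 N. Pads are 32 mm wide; open, the fingers measure 118 mm over their backs; the gripper's body (76 mm by 178 mm) begins 60 mm behind the grasp point.
Start: joints at [-68.411, 18.312, 89.639, -0, 72.044, -1.146], TCP at [222.224, -530.339, 213.976] pointing down, gripper open.
Joint ranges: [-177.97, 177.97], [-48.28, 115.42], [12.27, 149.76], [-77.06, 257.06], [2.81, 150.46], [-146.56, 146.56]. Speed limits (degrees/s): [147.25, 147.25, 180, 180, 180, 180].

### API

Orientations are given as [roll, pitch, yaw] about the fixed x, y, z axes, in that order (R = Rz(yaw) Ry(pitch) Rx(roll)).
In Python, from workcell import state, grab_frame, job_done, masks_of, landmark_of, pinch_z gives the robot as it stands. The module is installed in compiled form; this text tells all that it offers.
- The arm moves only by the tool move_arm, never from a script. Its argument "plan" is a list of rows, each an object of numbers: "x", "y", "z": the shift along the tool's x, y, z in mm; "rx", "ry", "rz": the turn, a rotation vector about the tool's x, y, z in rad. A call has 1 to 10 rows; each row shifts and turns the commanded pose from where the row before left it, along the tool's axes as they then stand; what a row does not reach is not made up. A row lasts 1/10 s, in which the tool goes at most 50 mm and 8.59 degrees, less where a joint would pass 70% of its speed; a pose out of reach is approached as far as the arm can. A call is refused whole if a number of a shift passes 50 or a number of a turn 0.15, either way. A call with a gripper value outside its range is refused whole. "grip" is the opening, from 0 (shut) to 1 (fully open), set as the call begins (left out, the last holds). The fingers move at their own pace and stop on an object; "squeeze" is the grip in N (left out, the last holds). Time passes only in rows, so rows that do not move let the fingers close. It gives the time, the measured TCP pose, the force, the opening and the grip force at its end, in the units of the state.
- state(): the state, without advancing time (a new reading comes with each control period).
- grab_frame(name): name is "scene" or "top" or "wrist"; returns a dict with "img" (400x640x3 uint8, red, green, blue), "z_map" (400x640 float32, mm along the optical axis (not along the pixel's ray), 0 where there is no reading), "fx", "fy", "cx", "cy" (pixels), "dist" ([k1, k2, p1, p2, k3] as OpenCV has them; the pictures are not rectified), "rvec" (rotation vector, rad) and "tvec" (3), from world to camera coordinates, as OpenCV has them. Camera axes: x right, y down, z forward; pixel columns grow to the right and rows downward; lengths in mm; the calibration is good to about 2 mm. A picture is of the moment at which its call begins.
- job_done(): hands the job in; it is judged then, once.
Trained networks look in the newest picture that a camera, given by its name, has taken for a name from the list of things; names that differ only in an ending like _2 or _b are one class to them, and where a whole thing is asked for, a point or a joint stands for the part that bears it (a point fixed in the world has none). Each returns a list of dicts, best first, with "p" (0 to 1); they miss things now and then, are a little off and sometimes report something else, mostly with a low value. They report only what shows in the picture. A call takes as long as a camera call.
- masks_of(camera, label): "pixels" (400x640 bool, what is visible of it) and "box" ([centre column, centre row, width, height] in pixels, round what is visible of it).
- landmark_of(camera, label): "point" ([column, row] in pixels: a listed point, or the origin of a listed thing).
The state is a dict: "time_s": time; "qpos": joint angles; "qvel": joint speeds; "effort": joint torques, N m; "ee_pos": TCP position; "ee_rot": TCP orientation; "force": force on the tool from outside, world axes, zero at the start; "torque": the same for the moment, N m; "gripper_width": finger opening in mm; "gripper_force": force on a finger pad.
Only numpy, scipy, OpenCV 4.12 (cv2) and the standard library are available. Lean on these libraries where they do the work, as an engineer would, in place of code of your own. Each camera call takes 0.05 s, during which the arm holds its last target. There are 200 camera calls.

### The job

The four potted cacti on the window sill have drained after watering. Put each one back in the saucer that matches its pot in shape and size, standing flat on the saucer's floor, with the square pot and the long trough lined up with their saucers. Keep the pots upright and set them down without dropping them, leave the saucers where they are, and do not disturb the salt shaker or the tea infuser.

Things in the scene. Friction and masses are not known exactly. Their poses are not given: they have to be found in the camera images.
- pot_large: Large round terracotta flower pot with a ribbed ball cactus: 58 mm high, upright rim band 66 mm in diameter over the top 18 mm (grip it there), below it a plain taper to a base 50 mm in diameter. The stiff cactus stays inside the rim, its top 82 mm above the base. 0.2 kg; stands on the sill. Origin: centre of its underside; z up.
- pot_small: Small round terracotta pot with a short column cactus: 42 mm high, upright rim band 44 mm in diameter over the top 14 mm, taper to a base 32 mm in diameter; cactus top 63 mm above the base. 0.08 kg; stands on the sill. Origin: centre of its underside; z up.
- pot_square: Square terracotta pot with a succulent rosette: 52 mm high, upright rim band 58 mm square over the top 17 mm, taper to a base 44 mm square; plant top 62 mm above the base. 0.17 kg; stands on the sill. Its sides run along its own x and y. Origin: centre of its underside; z up.
- pot_trough: Oblong terracotta trough with three little cacti: 104 mm long (its own y) by 50 mm wide (its own x) at the upright rim band, which is the top 16 mm; 46 mm high; body below the rim 97 x 45 mm, foot 94 x 42 mm; tallest plant 63 mm above the base. 0.26 kg; stands on the sill. Grip it across its 50 mm width. Origin: centre of its underside; z up.
- saucer_large: Large round terracotta saucer, belongs to the large round pot: 86 mm across the rim, 14 mm high, flat floor 68 mm in diameter and 5 mm thick (its top is 5 mm above the origin). Loose, 0.13 kg, empty, lying on the sill. Origin: centre of its underside; z up.
- saucer_small: Small round terracotta saucer, belongs to the small round pot: 63 mm across the rim, 14 mm high, flat floor 49 mm in diameter and 5 mm thick. Loose, 0.07 kg, empty, on the sill. Origin: centre of its underside; z up.
- saucer_square: Square terracotta saucer, belongs to the square pot: 70 mm square outside, 14 mm high, flat floor 60 mm square and 5 mm thick, sides along its own x and y. Loose, 0.11 kg, empty, on the sill. Origin: centre of its underside; z up.
- saucer_trough: Oblong terracotta saucer, belongs to the trough: 120 mm long (its own y) by 68 mm wide (its own x) outside, 14 mm high, flat floor 110 x 58 mm and 5 mm thick. Loose, 0.17 kg, empty, on the sill. Origin: centre of its underside; z up.
- shaker: Glass salt shaker with a steel screw cap, 43 mm in diameter, 78 mm high, loose, standing among the pots: not to be disturbed. Origin: centre of its underside; z up. The ten listed things stand at least 130 mm apart, centre to centre, with nothing else between them; the other things lie clear along the far edge and sides.
- infuser: Stainless tea infuser ball 45 mm in diameter resting in its steel drip cup, one piece, 52 mm across, 56 mm high with the ring on top, loose, standing among the pots: not to be disturbed. Origin: centre of its underside; z up.

How it is judged (in metres and radians):
At the end, for the whole second after the job is handed in: Each pot rests on its own saucer's floor, centred to 13 mm, upright to 0.08 rad, at rest; square pot and trough lined up to 0.2 and 0.25 rad (any equal turn); saucers level, within 30 mm of where they were; salt shaker and infuser upright, within 25 mm of where they were (horizontal distance between pot_large and saucer_large below 0.013 m and z of pot_large in the frame of saucer_large between 0.002 and 0.008 m and angle between each of pot_large, pot_small, pot_square, pot_trough's own z axis and vertical below 0.08 rad and angle between each of saucer_large, saucer_small, saucer_square, saucer_trough's own z axis and vertical below 0.06 rad and distance of each of saucer_large, saucer_small, saucer_square, saucer_trough from where it was at the start of the episode below 0.03 m and linear speed of each of pot_large, saucer_large, pot_small, saucer_small, pot_square, saucer_square, pot_trough, saucer_trough below 0.02 m/s and angular speed of each of pot_large, pot_small, pot_square, pot_trough below 0.2 rad/s and horizontal distance between pot_small and saucer_small below 0.013 m and z of pot_small in the frame of saucer_small between 0.002 and 0.008 m and horizontal distance between pot_square and saucer_square below 0.013 m and z of pot_square in the frame of saucer_square between 0.002 and 0.008 m and horizontal distance between pot_trough and saucer_trough below 0.013 m and z of pot_trough in the frame of saucer_trough between 0.002 and 0.008 m and (angle between the x axis of pot_square and the x axis of saucer_square, either way round below 0.2 rad or angle between the x axis of pot_square and the y axis of saucer_square, either way round below 0.2 rad) and angle between the y axis of pot_trough and the y axis of saucer_trough, either way round below 0.25 rad and distance of each of shaker, infuser from where it was at the start of the episode below 0.025 m and angle between each of shaker, infuser's own z axis and vertical below 0.1 rad); the robot touches nothing.
It fails at once if a pot is tipped more than 40 degrees (angle between any of pot_large, pot_small, pot_square, pot_trough's own z axis and vertical above 0.7 rad).
It fails at once if a pot is dropped: it moves faster than 0.5 m/s with no finger on it ((linear speed of pot_large above 0.5 m/s and contact force between the fingers and pot_large below 0.02 N) or (linear speed of pot_small above 0.5 m/s and contact force between the fingers and pot_small below 0.02 N) or (linear speed of pot_square above 0.5 m/s and contact force between the fingers and pot_square below 0.02 N) or (linear speed of pot_trough above 0.5 m/s and contact force between the fingers and pot_trough below 0.02 N)).
It fails at once if the salt shaker is shifted more than 25 mm or knocked over (distance of shaker from where it was at the start of the episode above 0.025 m or angle between shaker's own z axis and vertical above 0.5 rad).
It fails at once if the tea infuser is shifted more than 25 mm or knocked over (distance of infuser from where it was at the start of the episode above 0.025 m or angle between infuser's own z axis and vertical above 0.5 rad).
It also fails if it takes over 115 s, if anything falls off the work surface, if the arm or the gripper's body presses on something with over 40 N, if the wrist force passes 120 N, or if a joint passes its speed limit or range.

## Working session

There is one attempt and no reset: what is moved stays moved. The work goes in short steps, Python scripts to look and compute and a tool call to move; the robot and the scene stay as the last step left them, time stands still between calls to the robot, and variables do not carry over. Pictures are saved under pics/ and viewed, at most 14 in all, crops included, and the job is handed in when it is done.

Besides the shell and the picture viewer there is one more tool, called after "Emit:" as a command line: name --argument value ..., lists and objects as JSON in quotes. move_arm: Moves the arm, as the interface text tells. Its arguments: {"type":"object","properties":{"plan":{"type":"array","items":{"type":"object","properties":{"x":{"type":"number"},"y":{"type":"number"},"z":{"type":"number"},"rx":{"type":"number"},"ry":{"type":"number"},"rz":{"type":"number"}}}},"grip":{"type":"number"},"squeeze":{"type":"number"}},"required":["plan"]}

```bash
mkdir -p pics
cat > h.py <<'E'
import numpy as np, cv2
from workcell import *
def world(f,uv,z=None):
    K=np.array([[f['fx'],0,f['cx']],[0,f['fy'],f['cy']],[0,0,1]]);R,_=cv2.Rodrigues(np.array(f['rvec'],float));t=np.array(f['tvec'],float).reshape(3)
    uv=np.array(uv,float).reshape(-1,1,2)
    n=cv2.undistortPoints(uv,K,np.array(f['dist'],float)).reshape(-1,2)
    d=np.c_[n,np.ones(len(n))]@R; c=-R.T@t
    if z is None:
        i=uv.reshape(-1,2).astype(int);dz=f['z_map'][i[:,1],i[:,0]]
        P=c+d*dz[:,None];P[dz==0]=np.nan;return P
    return c+d*((z-c[2])/d[:,2])[:,None]
N=['pot_large','pot_small','pot_square','pot_trough','saucer_large','saucer_small','saucer_square','saucer_trough','shaker','infuser']
H=dict(pot_large=58,pot_small=42,pot_square=52,pot_trough=46,saucer_large=14,saucer_small=14,saucer_square=14,saucer_trough=14,shaker=78,infuser=56)
E
python3 - <<'E'
from h import *
print(state(),pinch_z if not callable(pinch_z) else pinch_z())
for c in ['top','scene']:
    f=grab_frame(c);cv2.imwrite(f'pics/{c}0.png',f['img'][:,:,::-1])
    R,_=cv2.Rodrigues(np.array(f['rvec'],float));print(c,-R.T@np.array(f['tvec']))
    for n in N:
        for m in masks_of(c,n)[:2]:
            v,u=np.nonzero(m['pixels']);P=world(f,np.c_[u,v]);z=P[:,2]
            top=P[abs(z-H[n])<4]
            s=n,round(m['p'],2),np.round(m['box']),len(u)
            if len(top)>5:
                r=cv2.minAreaRect(top[:,:2].astype(np.float32));s+=('rect',np.round(r[0],1),np.round(r[1],1),round(r[2],1),len(top))
            print(*s)
        for l in landmark_of(c,n)[:1]: print('   lm',round(l['p'],2),np.round(world(f,l['point'],0)[0],1))
E
```

```text
{'time_s': 0.0, 'qpos': array([-6.84106446e+01,  1.83490791e+01,  8.97072034e+01, -1.12336847e-03,
        7.20435098e+01, -1.14573436e+00]), 'qvel': array([ 0.09713414, -0.07267581, -0.03793172, -0.02854683,  0.07062503,
        0.01168106]), 'effort': array([ 1.72105476e-03, -4.12457085e+01, -2.31974190e+01,  7.26512633e-02,
        4.58528416e-02, -1.59684532e-04]), 'ee_pos': array([ 222.02800904, -529.84618946,  213.14056327]), 'ee_rot': array([-1.79900206e+02, -9.27566365e-04,  2.27354362e+01]), 'force': array([ 0.21479564, -0.49599403,  0.52223884]), 'torque': array([ 0.03091549, -0.03519243, -0.04036967]), 'gripper_force': 0.0, 'gripper_width': 91.23686819824115} 18.8
top [ 268.53779374  -13.7956269  1166.65886774]
pot_large 0.68 [493. 221.  26.  27.] 624 rect [ 522.7 -421.7] [63.1 63.9] 33.6 201
pot_large 0.58 [384. 238.  19.  20.] 270 rect [ 442.8 -138.8] [28.3  6.7] 26.2 7
   lm 0.56 [ 526.3 -424.     0. ]
pot_small 0.47 [370. 164.  14.  17.] 211 rect [641.5 -94.8] [39.1 39.4] 70.2 83
   lm 0.55 [640.6 -94.8   0. ]
pot_square 0.79 [194. 246.  26.  25.] 558 rect [370.9 303.6
[... 1627 characters left out ...]
 20.] 467 rect [466.4   2. ] [85.5 82.1] 21.4 115
   lm 0.65 [448.  159.1   0. ]
saucer_small 0.69 [484. 273.  32.  25.] 544 rect [512.4 416.3] [62.1 60.6] 22.9 129
   lm 0.93 [501.7 422.1   0. ]
saucer_square 0.71 [396. 262.  41.  27.] 814 rect [600.2 254.5] [72.3 70.9] 64.3 238
saucer_square 0.24 [324. 244.  36.  36.] 1014 rect [650.3  80.3] [122.8  66.1] 48.6 231
   lm 0.69 [603.2 251.3   0. ]
saucer_trough 0.94 [323. 244.  36.  38.] 1077 rect [649.2  80.3] [124.1  67.7] 48.6 259
   lm 0.74 [649.6  76.3   0. ]
shaker 0.56 [304. 174.  13.  27.] 357 rect [ 453.6 -149.1] [26.1 26.6] 25.6 37
   lm 0.7 [ 455.7 -145.2    0. ]
infuser 0.55 [394. 214.  17.  26.] 329
   lm 0.57 [454.4 161.9   0. ]
```

View pics/top0.png

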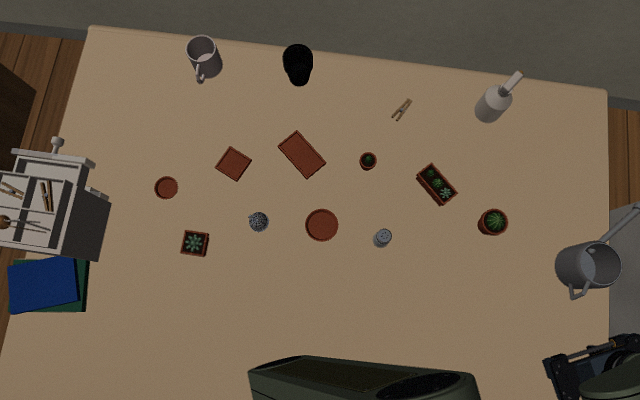

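View pics/scene0.png

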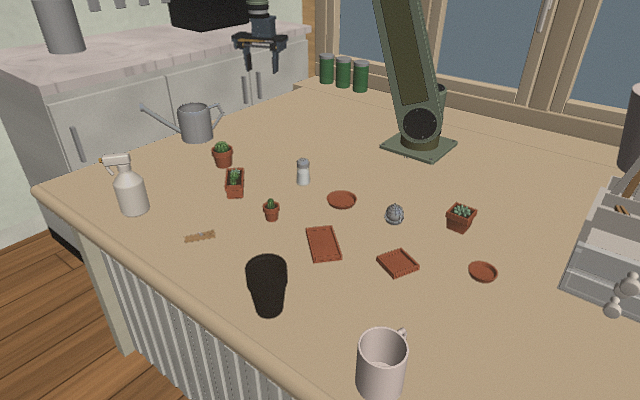

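The top view agrees with the detections: pot_large (493,222), trough (436,185), small pot (368,160) and square pot (194,243). The saucers are at (321,224), (166,187), (234,163) and (302,155), the shaker at (382,238) and the infuser at (259,222). The scene view shows the same layout, with nothing else between the pots and saucers.

```bash
cat >> h.py <<'E'
def go(x,y,z,yaw=None):
    s=state();p=s['ee_pos'];a=s['ee_rot'][2];r=np.radians(a);d=np.array([x,y,z])-p
    t=[d[0]*np.cos(r)+d[1]*np.sin(r), d[0]*np.sin(r)-d[1]*np.cos(r), -d[2]]
    n=int(np.ceil(np.linalg.norm(t)/49)) or 1
    print('t=%.2f tool shift'%s['time_s'],np.round(t,1),'rows',n,'per row',np.round(np.array(t)/n,1),'yaw',round(a,1),end=' ')
    if yaw is not None:
        w=-np.radians((yaw-a+180)%360-180);m=int(np.ceil(abs(w)/.149)) or 1;print('rz',round(w,3),'rows',m,'per',round(w/m,4),end='')
    print()
def look(names,tag=None):
    f=grab_frame('wrist')
    if tag: cv2.imwrite(f'pics/{tag}.png',f['img'][:,:,::-1])
    for n in names:
        for m in masks_of('wrist',n)[:2]:
            v,u=np.nonzero(m['pixels']);P=world(f,np.c_[u,v]);z=P[:,2];top=P[abs(z-H[n])<4]
            if len(top)>5:
                r=cv2.minAreaRect(top[:,:2].astype(np.float32));print(n,round(m['p'],2),m['box'],np.round(r[0],1),np.round(r[1],1),round(r[2],1),len(top))
            else: print(n,round(m['p'],2),m['box'],'no top',np.nanmedian(z))
E
python3 - <<'E'
from h import *
look(['pot_large'],'w0');go(527,-419,214)
E
```

```text
t=2.20 tool shift [324.1  15.1  -0. ] rows 7 per row [46.3  2.2 -0. ] yaw 22.7
```

Emit:
move_arm --plan '[{"x":46,"y":2},{"x":46,"y":2},{"x":46,"y":2},{"x":46,"y":2},{"x":46,"y":2},{"x":46,"y":2},{"x":46,"y":2},{}]' --grip 1 --squeeze 20

```text
schema error: expected keys x, y, z, rx, ry, rz
```

Run:
```python
from h import *
print(state()['ee_pos'])
look(['pot_large'],'w1');go(527,-419,30)
```

```text
[ 222.24768686 -530.35240477  213.98711392]
t=2.30 tool shift [324.1  15.1 184. ] rows 8 per row [40.5  1.9 23. ] yaw 22.7
```

View pics/w1.png

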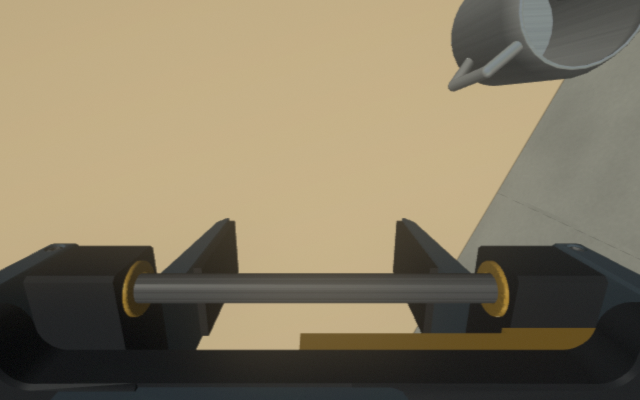

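The wrist view looks forward along tool +x: bare sill ahead between the fingers (235–400, 220), and the watering can at upper right (540,40), lower than the tool. I'll use full keys in each row.

Emit:
move_arm --plan '[{"x":46,"y":2,"z":0,"rx":0,"ry":0,"rz":0},{"x":46,"y":2,"z":0,"rx":0,"ry":0,"rz":0},{"x":46,"y":2,"z":0,"rx":0,"ry":0,"rz":0},{"x":46,"y":2,"z":0,"rx":0,"ry":0,"rz":0},{"x":46,"y":2,"z":0,"rx":0,"ry":0,"rz":0}]' --grip 1 --squeeze 20

```text
time_s: 2.8
ee_pos: [439.8, -449.9, 214.1]
ee_rot: [180.0, 0.0, 22.7]
force: [0.0, 0.1, -0.6]
gripper_width: 91.3
gripper_force: 0.0
```

Run:
```python
from h import *
print(state()['ee_pos'])
look(['pot_large','pot_trough'],'w2');go(527,-419,30)
```

```text
[ 439.83027543 -449.89732548  214.08339502]
pot_large 0.84 [323.9, 96.4, 70.7, 69.4] [ 522.5 -421.8] [64.2 64.7] 22.4 988
t=2.95 tool shift [ 91.6   5.8 183.5] rows 5 per row [18.3  1.2 36.7] yaw 23.0
```

Emit:
move_arm --plan '[{"x":29,"y":2,"z":0,"rx":0,"ry":0,"rz":0},{"x":29,"y":2,"z":10,"rx":0,"ry":0,"rz":0},{"x":29,"y":2,"z":30,"rx":0,"ry":0,"rz":0},{"x":0,"y":0,"z":40,"rx":0,"ry":0,"rz":0},{"x":0,"y":0,"z":40,"rx":0,"ry":0,"rz":0},{"x":0,"y":0,"z":40,"rx":0,"ry":0,"rz":0},{"x":0,"y":0,"z":24,"rx":0,"ry":0,"rz":0},{"x":0,"y":0,"z":0,"rx":0,"ry":0,"rz":0}]'

```text
time_s: 3.75
ee_pos: [517.1, -421.5, 25.9]
ee_rot: [-179.6, 0.3, 22.7]
force: [-0.6, 0.3, 0.1]
gripper_width: 91.0
gripper_force: 0.0
```

Emit:
move_arm --plan '[{"x":0,"y":0,"z":0,"rx":0,"ry":0,"rz":0},{"x":0,"y":0,"z":0,"rx":0,"ry":0,"rz":0},{"x":0,"y":0,"z":0,"rx":0,"ry":0,"rz":0},{"x":0,"y":0,"z":0,"rx":0,"ry":0,"rz":0},{"x":0,"y":0,"z":0,"rx":0,"ry":0,"rz":0},{"x":0,"y":0,"z":0,"rx":0,"ry":0,"rz":0}]' --grip 0 --squeeze 20

```text
time_s: 4.35
ee_pos: [521.3, -423.1, 31.9]
ee_rot: [179.9, -0.1, 22.7]
force: [-1.3, -0.4, 5.8]
gripper_width: 65.5
gripper_force: 20.0
```

Emit:
move_arm --plan '[{"x":0,"y":0,"z":-10,"rx":0,"ry":0,"rz":0},{"x":0,"y":0,"z":-25,"rx":0,"ry":0,"rz":0},{"x":0,"y":0,"z":-35,"rx":0,"ry":0,"rz":0},{"x":0,"y":0,"z":-35,"rx":0,"ry":0,"rz":0},{"x":0,"y":0,"z":-25,"rx":0,"ry":0,"rz":0},{"x":0,"y":-15,"z":-20,"rx":0,"ry":0,"rz":0},{"x":0,"y":-30,"z":-10,"rx":0,"ry":0,"rz":0}]'

```text
time_s: 5.05
ee_pos: [504.4, -382.6, 192.2]
ee_rot: [179.7, -0.1, 22.7]
force: [0.5, 0.2, -2.1]
gripper_width: 65.0
gripper_force: 20.0
```

Emit:
move_arm --plan '[{"x":2,"y":-40,"z":0,"rx":0,"ry":0,"rz":0},{"x":3,"y":-45,"z":0,"rx":0,"ry":0,"rz":0},{"x":3,"y":-45,"z":0,"rx":0,"ry":0,"rz":0},{"x":3,"y":-45,"z":0,"rx":0,"ry":0,"rz":0},{"x":3,"y":-45,"z":0,"rx":0,"ry":0,"rz":0},{"x":3,"y":-45,"z":0,"rx":0,"ry":0,"rz":0},{"x":3,"y":-45,"z":0,"rx":0,"ry":0,"rz":0},{"x":3,"y":-38,"z":0,"rx":0,"ry":0,"rz":0},{"x":2,"y":-20,"z":0,"rx":0,"ry":0,"rz":0},{"x":0,"y":0,"z":0,"rx":0,"ry":0,"rz":0}]'

```text
time_s: 6.05
ee_pos: [382.9, -30.1, 190.3]
ee_rot: [-180.0, -0.0, 22.9]
force: [0.2, 0.7, -0.6]
gripper_width: 65.6
gripper_force: 20.0
```

Run:
```python
from h import *
s=state();print(s['ee_pos'],s['gripper_width'],s['gripper_force'],s['force'])
look(['saucer_large'],'w3');go(463,1,38)
```

```text
[382.88927997 -30.10903236 190.29553816] 65.59058049187466 20.000266134738922 [ 0.20135196  0.69178266 -0.58566838]
saucer_large 0.67 [317.9, 93.3, 82.0, 83.4] [464.1   3. ] [84.5 83.5] 75.4 1246
t=6.15 tool shift [ 8.530e+01 -1.000e-01  1.523e+02] rows 4 per row [21.3 -0.  38.1] yaw 22.8
```

View pics/w3.png

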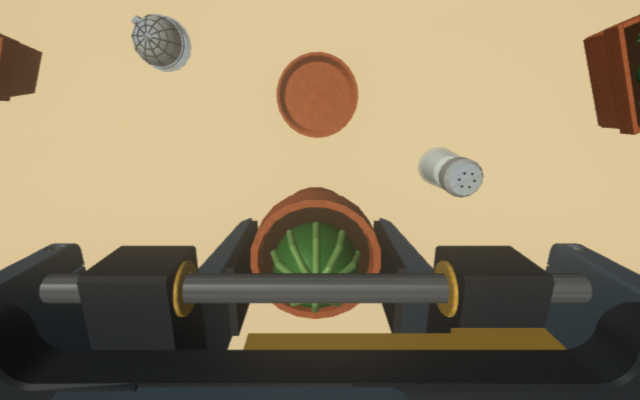

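Saucer_large is at (318,93), with the pot held upright between the fingers (316,250). The shaker is at (455,172) and the infuser at (160,42), both clear of the path.

Emit:
move_arm --plan '[{"x":20,"y":0,"z":0,"rx":0,"ry":0,"rz":0},{"x":35,"y":0.4,"z":10,"rx":0,"ry":0,"rz":0},{"x":25,"y":0.4,"z":30,"rx":0,"ry":0,"rz":0},{"x":6,"y":0,"z":40,"rx":0,"ry":0,"rz":0},{"x":0,"y":0,"z":40,"rx":0,"ry":0,"rz":0},{"x":0,"y":0,"z":20,"rx":0,"ry":0,"rz":0},{"x":0,"y":0,"z":8,"rx":0,"ry":0,"rz":0},{"x":0,"y":0,"z":0,"rx":0,"ry":0,"rz":0},{"x":0,"y":0,"z":0,"rx":0,"ry":0,"rz":0}]'

```text
time_s: 7.05
ee_pos: [465.3, -0.1, 42.9]
ee_rot: [179.9, -0.1, 22.7]
force: [0.4, 0.4, -2.1]
gripper_width: 65.5
gripper_force: 20.0
```

Emit:
move_arm --plan '[{"x":0,"y":0,"z":1.5,"rx":0,"ry":0,"rz":0},{"x":0,"y":0,"z":1.5,"rx":0,"ry":0,"rz":0},{"x":0,"y":0,"z":0,"rx":0,"ry":0,"rz":0}]'

```text
time_s: 7.35
ee_pos: [464.1, 0.5, 39.5]
ee_rot: [180.0, -0.1, 22.7]
force: [-0.8, 0.1, -2.0]
gripper_width: 65.5
gripper_force: 20.0
```

Emit:
move_arm --plan '[{"x":0,"y":-2,"z":1,"rx":0,"ry":0,"rz":0},{"x":0,"y":0,"z":1.2,"rx":0,"ry":0,"rz":0},{"x":0,"y":0,"z":1,"rx":0,"ry":0,"rz":0},{"x":0,"y":0,"z":0,"rx":0,"ry":0,"rz":0},{"x":0,"y":0,"z":0,"rx":0,"ry":0,"rz":0}]'

```text
time_s: 7.85
ee_pos: [463.1, 2.6, 36.9]
ee_rot: [-180.0, -0.0, 22.7]
force: [-3.4, 1.7, 8.9]
gripper_width: 65.1
gripper_force: 20.0
```

Emit:
move_arm --plan '[{"x":0,"y":0,"z":0,"rx":0,"ry":0,"rz":0},{"x":0,"y":0,"z":0,"rx":0,"ry":0,"rz":0},{"x":0,"y":0,"z":0,"rx":0,"ry":0,"rz":0},{"x":0,"y":0,"z":0,"rx":0,"ry":0,"rz":0},{"x":0,"y":0,"z":-15,"rx":0,"ry":0,"rz":0},{"x":0,"y":0,"z":-35,"rx":0,"ry":0,"rz":0},{"x":0,"y":0,"z":-45,"rx":0,"ry":0,"rz":0},{"x":0,"y":0,"z":-45,"rx":0,"ry":0,"rz":0},{"x":0,"y":0,"z":-25,"rx":0,"ry":0,"rz":0}]' --grip 1

```text
time_s: 8.75
ee_pos: [464.5, 2.3, 204.3]
ee_rot: [179.9, -0.3, 22.7]
force: [0.6, 0.7, -0.1]
gripper_width: 90.7
gripper_force: 0.0
```

Run:
```python
from h import *
print(state()['ee_pos'],state()['gripper_width'])
# trough (top 604.7,-275.5 yaw46); look pose ~90mm behind along heading 46deg
go(604.7-87*np.cos(np.radians(46)),-275.5-87*np.sin(np.radians(46)),205,46)
```

```text
[464.49728196   2.28910813 204.31655403] 90.71184219293018
t=8.75 tool shift [-58.  344.8  -0.7] rows 8 per row [-7.2 43.1 -0.1] yaw 22.7 rz -0.406 rows 3 per -0.1354
```

Emit:
move_arm --plan '[{"x":-7,"y":43,"z":0,"rx":0,"ry":0,"rz":0},{"x":-7,"y":43,"z":0,"rx":0,"ry":0,"rz":0},{"x":-7,"y":43,"z":0,"rx":0,"ry":0,"rz":0},{"x":-7,"y":43,"z":0,"rx":0,"ry":0,"rz":0},{"x":-7,"y":43,"z":0,"rx":0,"ry":0,"rz":0},{"x":-7,"y":43,"z":0,"rx":0,"ry":0,"rz":0},{"x":-8,"y":43,"z":0,"rx":0,"ry":0,"rz":0},{"x":-8,"y":43,"z":0,"rx":0,"ry":0,"rz":-0.135},{"x":0,"y":0,"z":0,"rx":0,"ry":0,"rz":-0.135},{"x":0,"y":0,"z":0,"rx":0,"ry":0,"rz":-0.135}]'

```text
time_s: 9.75
ee_pos: [542.3, -338.9, 199.6]
ee_rot: [-179.9, 0.0, 46.1]
force: [0.6, -0.2, -0.4]
gripper_width: 91.2
gripper_force: 0.0
```

Emit:
move_arm --plan '[{"x":0,"y":0,"z":0,"rx":0,"ry":0,"rz":0}]'

```text
time_s: 9.85
ee_pos: [542.3, -337.8, 200.0]
ee_rot: [-179.9, 0.0, 45.9]
force: [-0.3, -0.1, -0.0]
gripper_width: 91.3
gripper_force: 0.0
```

Run:
```python
from h import *
look(['pot_trough'],'w4');print(state()['ee_pos']);go(604.7,-275.5,20,46)
```

```text
pot_trough 0.63 [316.0, 91.3, 53.2, 112.3] [ 603.9 -274.6] [103.2  50. ] 46.0 2018
[ 542.44193829 -337.24536933  200.48185147]
t=9.95 tool shift [ 87.7   1.6 180.5] rows 5 per row [17.5  0.3 36.1] yaw 45.8 rz -0.004 rows 1 per -0.0038
```

Emit:
move_arm --plan '[{"x":30,"y":0.6,"z":0,"rx":0,"ry":0,"rz":0},{"x":35,"y":0,"z":10,"rx":0,"ry":0,"rz":0},{"x":23,"y":0,"z":30,"rx":0,"ry":0,"rz":0},{"x":0,"y":0,"z":40,"rx":0,"ry":0,"rz":0},{"x":0,"y":0,"z":40,"rx":0,"ry":0,"rz":0},{"x":0,"y":0,"z":35,"rx":0,"ry":0,"rz":0},{"x":0,"y":0,"z":20,"rx":0,"ry":0,"rz":0},{"x":0,"y":0,"z":5,"rx":0,"ry":0,"rz":0},{"x":0,"y":0,"z":0,"rx":0,"ry":0,"rz":0},{"x":0,"y":0,"z":0,"rx":0,"ry":0,"rz":0}]'

```text
time_s: 10.95
ee_pos: [605.3, -274.9, 22.4]
ee_rot: [179.8, -0.1, 45.9]
force: [0.3, -0.3, -0.4]
gripper_width: 91.4
gripper_force: 0.0
```

Emit:
move_arm --plan '[{"x":0,"y":0,"z":0,"rx":0,"ry":0,"rz":0},{"x":0,"y":0,"z":0,"rx":0,"ry":0,"rz":0},{"x":0,"y":0,"z":0,"rx":0,"ry":0,"rz":0},{"x":0,"y":0,"z":0,"rx":0,"ry":0,"rz":0},{"x":0,"y":0,"z":0,"rx":0,"ry":0,"rz":0},{"x":0,"y":0,"z":0,"rx":0,"ry":0,"rz":0},{"x":0,"y":0,"z":0,"rx":0,"ry":0,"rz":0},{"x":0,"y":0,"z":0,"rx":0,"ry":0,"rz":0}]' --grip 0 --squeeze 25

```text
time_s: 11.75
ee_pos: [604.4, -274.8, 20.9]
ee_rot: [180.0, -0.0, 45.9]
force: [0.5, -1.4, 0.3]
gripper_width: 49.9
gripper_force: 25.0
```

Emit:
move_arm --plan '[{"x":0,"y":0,"z":-10,"rx":0,"ry":0,"rz":0},{"x":0,"y":0,"z":-25,"rx":0,"ry":0,"rz":0},{"x":0,"y":0,"z":-40,"rx":0,"ry":0,"rz":0},{"x":0,"y":0,"z":-40,"rx":0,"ry":0,"rz":0},{"x":0,"y":0,"z":-35,"rx":0,"ry":0,"rz":0},{"x":0,"y":0,"z":-20,"rx":0,"ry":0,"rz":0},{"x":14,"y":-15,"z":0,"rx":0,"ry":0,"rz":0}]'

```text
time_s: 12.45
ee_pos: [604.6, -256.2, 194.7]
ee_rot: [179.6, -0.1, 45.8]
force: [0.5, 0.2, -2.1]
gripper_width: 49.6
gripper_force: 25.0
```

Emit:
move_arm --plan '[{"x":28,"y":-30,"z":0,"rx":0,"ry":0,"rz":0},{"x":30,"y":-33,"z":0,"rx":0,"ry":0,"rz":0},{"x":30,"y":-33,"z":0,"rx":0,"ry":0,"rz":0},{"x":30,"y":-33,"z":0,"rx":0,"ry":0,"rz":0},{"x":28,"y":-30,"z":0,"rx":0,"ry":0,"rz":0},{"x":24,"y":-25,"z":0,"rx":0,"ry":0,"rz":0},{"x":12,"y":-13,"z":0,"rx":0,"ry":0,"rz":-0.049},{"x":0,"y":0,"z":0,"rx":0,"ry":0,"rz":0},{"x":0,"y":0,"z":0,"rx":0,"ry":0,"rz":0}]'

```text
time_s: 13.35
ee_pos: [587.4, 13.6, 190.0]
ee_rot: [-180.0, 0.1, 48.8]
force: [0.4, -0.5, -2.5]
gripper_width: 49.8
gripper_force: 25.0
```

Run:
```python
from h import *
look(['saucer_trough','pot_trough'],'w5');s=state();print(s['ee_pos'],s['gripper_width']);go(646,79,30,48.8)
```

```text
saucer_trough 0.58 [318.1, 93.9, 69.4, 124.6] [645.5  80.4] [120.1  68. ] 48.3 1751
pot_trough 0.57 [315.8, 246.4, 108.1, 176.0] no top 210.264290840941
[587.99254663  12.51755921 190.44253973] 49.879427841394325
t=13.50 tool shift [ 88.2  -0.3 160.4] rows 4 per row [22.1 -0.1 40.1] yaw 48.7 rz -0.002 rows 1 per -0.0023
```

View pics/w5.png

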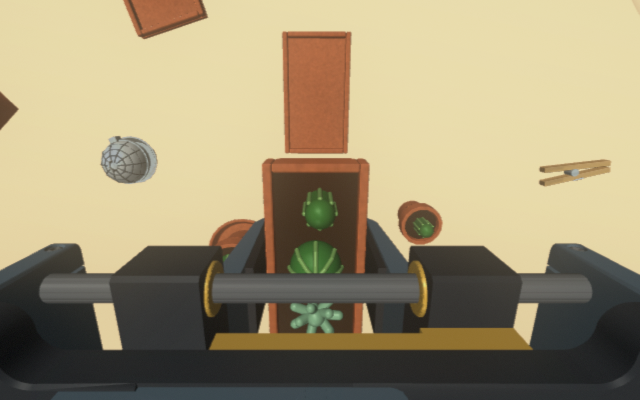

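The trough in the gripper (315,245) is parallel to its saucer at (317,93). The small pot at (420,222) and the infuser at (130,160) are clear.

Emit:
move_arm --plan '[{"x":20,"y":0,"z":0,"rx":0,"ry":0,"rz":0},{"x":35,"y":-0.5,"z":10,"rx":0,"ry":0,"rz":0},{"x":25,"y":-0.5,"z":30,"rx":0,"ry":0,"rz":0},{"x":9,"y":0,"z":40,"rx":0,"ry":0,"rz":0},{"x":0,"y":0,"z":40,"rx":0,"ry":0,"rz":0},{"x":0,"y":0,"z":25,"rx":0,"ry":0,"rz":0},{"x":0,"y":0,"z":12,"rx":0,"ry":0,"rz":0},{"x":0,"y":0,"z":3,"rx":0,"ry":0,"rz":0},{"x":0,"y":0,"z":0,"rx":0,"ry":0,"rz":0},{"x":0,"y":0,"z":0,"rx":0,"ry":0,"rz":0}]'

```text
time_s: 14.5
ee_pos: [647.5, 81.1, 32.6]
ee_rot: [179.9, -0.1, 48.7]
force: [-0.0, -0.1, -1.2]
gripper_width: 49.9
gripper_force: 25.0
```

Emit:
move_arm --plan '[{"x":0,"y":0,"z":1,"rx":0,"ry":0,"rz":0},{"x":0,"y":0,"z":1,"rx":0,"ry":0,"rz":0},{"x":0,"y":0,"z":0,"rx":0,"ry":0,"rz":0},{"x":0,"y":0,"z":0,"rx":0,"ry":0,"rz":0}]'

```text
time_s: 14.9
ee_pos: [646.1, 81.4, 29.0]
ee_rot: [180.0, -0.0, 48.8]
force: [0.5, 0.6, -3.0]
gripper_width: 50.0
gripper_force: 25.0
```

Emit:
move_arm --plan '[{"x":0,"y":0,"z":1,"rx":0,"ry":0,"rz":0},{"x":0,"y":0,"z":1,"rx":0,"ry":0,"rz":0},{"x":0,"y":0,"z":1,"rx":0,"ry":0,"rz":0},{"x":0,"y":0,"z":0.7,"rx":0,"ry":0,"rz":0},{"x":0,"y":0,"z":0,"rx":0,"ry":0,"rz":0},{"x":0,"y":0,"z":0,"rx":0,"ry":0,"rz":0}]'

```text
time_s: 15.5
ee_pos: [646.1, 81.3, 25.9]
ee_rot: [180.0, -0.0, 48.7]
force: [-1.5, 0.3, 6.0]
gripper_width: 49.8
gripper_force: 25.0
```

Emit:
move_arm --plan '[{"x":0,"y":0,"z":0,"rx":0,"ry":0,"rz":0},{"x":0,"y":0,"z":0,"rx":0,"ry":0,"rz":0},{"x":0,"y":0,"z":0,"rx":0,"ry":0,"rz":0},{"x":0,"y":0,"z":0,"rx":0,"ry":0,"rz":0},{"x":0,"y":0,"z":0,"rx":0,"ry":0,"rz":0},{"x":0,"y":0,"z":-15,"rx":0,"ry":0,"rz":0},{"x":0,"y":0,"z":-35,"rx":0,"ry":0,"rz":0},{"x":0,"y":0,"z":-45,"rx":0,"ry":0,"rz":0},{"x":0,"y":0,"z":-45,"rx":0,"ry":0,"rz":0},{"x":0,"y":0,"z":-30,"rx":0,"ry":0,"rz":0}]' --grip 1

```text
time_s: 16.5
ee_pos: [647.1, 81.4, 198.8]
ee_rot: [179.8, -0.2, 48.7]
force: [0.6, 0.7, 0.7]
gripper_width: 91.2
gripper_force: 0.0
```

Run:
```python
from h import *
print(state()['gripper_width']);go(584,-160,190,48.7)
```

```text
91.19825009386044
t=16.50 tool shift [-223.1  111.8    8.8] rows 6 per row [-37.2  18.6   1.5] yaw 48.7 rz 0.001 rows 1 per 0.0008
```

Emit:
move_arm --plan '[{"x":-37,"y":18.6,"z":1,"rx":0,"ry":0,"rz":0},{"x":-37,"y":18.6,"z":1,"rx":0,"ry":0,"rz":0},{"x":-37,"y":18.6,"z":1,"rx":0,"ry":0,"rz":0},{"x":-37,"y":18.6,"z":1,"rx":0,"ry":0,"rz":0},{"x":-37,"y":18.6,"z":1,"rx":0,"ry":0,"rz":0},{"x":-38,"y":18.6,"z":1,"rx":0,"ry":0,"rz":0},{"x":0,"y":0,"z":0,"rx":0,"ry":0,"rz":0},{"x":0,"y":0,"z":0,"rx":0,"ry":0,"rz":0}]'

```text
time_s: 17.3
ee_pos: [582.7, -160.7, 189.0]
ee_rot: [-180.0, -0.0, 48.6]
force: [0.3, -0.7, -0.6]
gripper_width: 91.3
gripper_force: 0.0
```

Run:
```python
from h import *
look(['pot_small'],'w6');print(state()['ee_pos']);go(641.5,-94.8,17)
```

```text
pot_small 0.58 [318.7, 94.0, 51.4, 43.9] [642.1 -93.7] [42.3 41.8] 49.3 603
[ 583.1550006  -159.12957953  189.04282197]
t=17.40 tool shift [ 86.8   1.5 172. ] rows 4 per row [21.7  0.4 43. ] yaw 48.8
```

Emit:
move_arm --plan '[{"x":30,"y":0.6,"z":0,"rx":0,"ry":0,"rz":0},{"x":35,"y":0,"z":10,"rx":0,"ry":0,"rz":0},{"x":23.5,"y":0,"z":30,"rx":0,"ry":0,"rz":0},{"x":0,"y":0,"z":40,"rx":0,"ry":0,"rz":0},{"x":0,"y":0,"z":40,"rx":0,"ry":0,"rz":0},{"x":0,"y":0,"z":30,"rx":0,"ry":0,"rz":0},{"x":0,"y":0,"z":17,"rx":0,"ry":0,"rz":0},{"x":0,"y":0,"z":5,"rx":0,"ry":0,"rz":0},{"x":0,"y":0,"z":0,"rx":0,"ry":0,"rz":0},{"x":0,"y":0,"z":0,"rx":0,"ry":0,"rz":0}]'

```text
time_s: 18.4
ee_pos: [642.9, -93.3, 18.3]
ee_rot: [179.9, -0.1, 48.8]
force: [0.2, 0.2, 0.6]
gripper_width: 91.6
gripper_force: 0.0
```

Emit:
move_arm --plan '[{"x":0,"y":0,"z":0,"rx":0,"ry":0,"rz":0},{"x":0,"y":0,"z":0,"rx":0,"ry":0,"rz":0},{"x":0,"y":0,"z":0,"rx":0,"ry":0,"rz":0},{"x":0,"y":0,"z":0,"rx":0,"ry":0,"rz":0},{"x":0,"y":0,"z":0,"rx":0,"ry":0,"rz":0},{"x":0,"y":0,"z":0,"rx":0,"ry":0,"rz":0},{"x":0,"y":0,"z":0,"rx":0,"ry":0,"rz":0},{"x":0,"y":0,"z":0,"rx":0,"ry":0,"rz":0}]' --grip 0 --squeeze 15

```text
time_s: 19.2
ee_pos: [641.9, -93.9, 17.1]
ee_rot: [180.0, -0.0, 48.7]
force: [0.8, -1.2, -0.3]
gripper_width: 43.6
gripper_force: 15.0
```

Emit:
move_arm --plan '[{"x":0,"y":0,"z":-10,"rx":0,"ry":0,"rz":0},{"x":0,"y":0,"z":-25,"rx":0,"ry":0,"rz":0},{"x":0,"y":0,"z":-40,"rx":0,"ry":0,"rz":0},{"x":0,"y":0,"z":-40,"rx":0,"ry":0,"rz":0},{"x":0,"y":0,"z":-35,"rx":0,"ry":0,"rz":0},{"x":0,"y":0,"z":-22,"rx":0,"ry":0,"rz":0},{"x":7,"y":-15,"z":0,"rx":0,"ry":0,"rz":0},{"x":14,"y":-30,"z":0,"rx":0,"ry":0,"rz":0},{"x":18,"y":-39,"z":0,"rx":0,"ry":0,"rz":0}]'

```text
time_s: 20.1
ee_pos: [602.6, -8.2, 187.3]
ee_rot: [-179.9, 0.1, 48.6]
force: [0.8, 0.7, -0.1]
gripper_width: 43.5
gripper_force: 15.0
```

Emit:
move_arm --plan '[{"x":20,"y":-42,"z":0,"rx":0,"ry":0,"rz":0},{"x":20,"y":-42,"z":0,"rx":0,"ry":0,"rz":0},{"x":20,"y":-42,"z":0,"rx":0,"ry":0,"rz":0},{"x":20,"y":-42,"z":0,"rx":0,"ry":0,"rz":0},{"x":20,"y":-42,"z":0,"rx":0,"ry":0,"rz":0},{"x":20,"y":-42,"z":0,"rx":0,"ry":0,"rz":0},{"x":20,"y":-42,"z":0,"rx":0,"ry":0,"rz":0},{"x":16,"y":-35,"z":0,"rx":0,"ry":0,"rz":0},{"x":8,"y":-17,"z":0,"rx":0,"ry":0,"rz":0},{"x":4,"y":-5,"z":0,"rx":0,"ry":0,"rz":0}]'

```text
time_s: 21.1
ee_pos: [448.1, 350.2, 187.4]
ee_rot: [-179.9, 0.2, 48.9]
force: [-0.9, 0.1, -0.8]
gripper_width: 43.3
gripper_force: 15.0
```

Emit:
move_arm --plan '[{"x":0,"y":0,"z":0,"rx":0,"ry":0,"rz":0},{"x":0,"y":0,"z":0,"rx":0,"ry":0,"rz":0}]'

```text
time_s: 21.3
ee_pos: [450.9, 347.7, 188.4]
ee_rot: [180.0, 0.1, 48.7]
force: [0.2, -0.3, -1.0]
gripper_width: 43.6
gripper_force: 15.0
```

Run:
```python
from h import *
look(['saucer_small'],'w7');s=state();print(s['ee_pos'],s['gripper_width']);go(509,415,25)
```

```text
saucer_small 0.76 [313.3, 95.3, 62.6, 66.4] [506.4 416.8] [60.7 60.8] 48.3 825
saucer_small 0.32 [603.6, 235.8, 70.2, 73.6] [659.6 113.5] [73.4 38.5] 4.1 341
[451.44957496 347.47723574 188.7525469 ] 43.383861522237666
t=21.40 tool shift [ 88.7  -1.4 163.8] rows 4 per row [22.2 -0.3 40.9] yaw 48.7
```

View pics/w7.png

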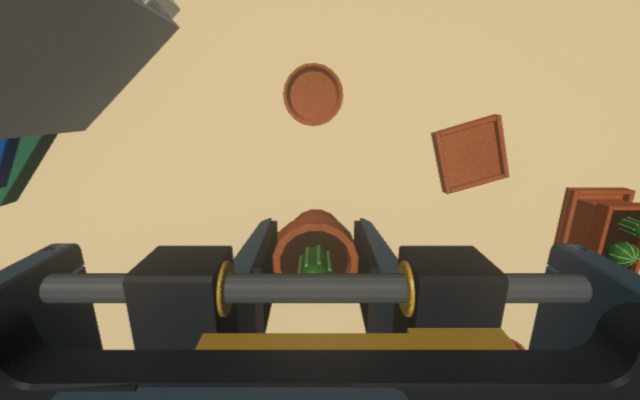

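The small pot is held at (315,250) with saucer_small at (313,95) ahead. A grey drawer unit sits at upper left (90,60), so I'll check its clearance from the gripper body.

Run:
```python
from h import *
f=grab_frame('wrist');v,u=np.mgrid[0:130:3,0:200:3];P=world(f,np.c_[u.ravel(),v.ravel()]);P=P[np.isfinite(P[:,2])&(P[:,2]>50)]
t=np.radians(48.7);d=P[:,:2]-[507,416];a=d@[np.cos(t),np.sin(t)];b=d@[-np.sin(t),np.cos(t)]
print(P.min(0),P.max(0),'near',np.c_[a,b,P[:,2]][np.argsort(np.hypot(np.maximum(abs(a)-38,0),np.maximum(abs(b)-89,0)))[:3]])
```

```text
[301.35937507 553.46311599  50.0969188 ] [461.19546988 560.49312233 169.29477319] near [[ 64.46041082 135.55867888  69.15708875]
 [ 64.86923406 135.66527815  59.09687542]
 [ 75.78912461 127.55231415  51.79769437]]
```

Emit:
move_arm --plan '[{"x":20,"y":-0.6,"z":0,"rx":0,"ry":0,"rz":0},{"x":35,"y":-1,"z":10,"rx":0,"ry":0,"rz":0},{"x":25,"y":-1,"z":30,"rx":0,"ry":0,"rz":0},{"x":8.5,"y":0,"z":40,"rx":0,"ry":0,"rz":0},{"x":0,"y":0,"z":40,"rx":0,"ry":0,"rz":0},{"x":0,"y":0,"z":27,"rx":0,"ry":0,"rz":0},{"x":0,"y":0,"z":12,"rx":0,"ry":0,"rz":0},{"x":0,"y":0,"z":4,"rx":0,"ry":0,"rz":0},{"x":0,"y":0,"z":0,"rx":0,"ry":0,"rz":0},{"x":0,"y":0,"z":0,"rx":0,"ry":0,"rz":0}]'

```text
time_s: 22.45
ee_pos: [508.8, 417.5, 27.9]
ee_rot: [180.0, -0.2, 48.7]
force: [0.3, -0.0, -0.3]
gripper_width: 43.5
gripper_force: 15.0
```

Emit:
move_arm --plan '[{"x":0,"y":0,"z":0,"rx":0,"ry":0,"rz":0},{"x":0,"y":0,"z":0,"rx":0,"ry":0,"rz":0}]'

```text
time_s: 22.65
ee_pos: [508.1, 417.3, 27.3]
ee_rot: [180.0, -0.1, 48.7]
force: [0.0, 0.5, -1.1]
gripper_width: 43.2
gripper_force: 15.0
```

Expected seating z ≈ 22.

Emit:
move_arm --plan '[{"x":-0.8,"y":0,"z":1.5,"rx":0,"ry":0,"rz":0},{"x":0,"y":0,"z":1.5,"rx":0,"ry":0,"rz":0},{"x":0,"y":0,"z":1,"rx":0,"ry":0,"rz":0},{"x":0,"y":0,"z":1,"rx":0,"ry":0,"rz":0},{"x":0,"y":0,"z":0.3,"rx":0,"ry":0,"rz":0},{"x":0,"y":0,"z":0,"rx":0,"ry":0,"rz":0},{"x":0,"y":0,"z":0,"rx":0,"ry":0,"rz":0}]'

```text
time_s: 23.35
ee_pos: [507.0, 416.3, 22.1]
ee_rot: [180.0, -0.0, 48.7]
force: [-1.9, -0.9, 7.8]
gripper_width: 43.5
gripper_force: 15.0
```

Emit:
move_arm --plan '[{"x":0,"y":0,"z":0,"rx":0,"ry":0,"rz":0},{"x":0,"y":0,"z":0,"rx":0,"ry":0,"rz":0},{"x":0,"y":0,"z":0,"rx":0,"ry":0,"rz":0},{"x":0,"y":0,"z":0,"rx":0,"ry":0,"rz":0},{"x":0,"y":0,"z":0,"rx":0,"ry":0,"rz":0},{"x":0,"y":0,"z":-15,"rx":0,"ry":0,"rz":0},{"x":0,"y":0,"z":-35,"rx":0,"ry":0,"rz":0},{"x":0,"y":0,"z":-40,"rx":0,"ry":0,"rz":0},{"x":0,"y":0,"z":-45,"rx":0,"ry":0,"rz":-0.137},{"x":0,"y":0,"z":-35,"rx":0,"ry":0,"rz":-0.137}]' --grip 1

```text
time_s: 24.35
ee_pos: [507.5, 416.7, 195.0]
ee_rot: [179.9, -0.2, 64.8]
force: [-0.6, 0.7, 0.8]
gripper_width: 91.6
gripper_force: 0.0
```

Emit:
move_arm --plan '[{"x":0,"y":0,"z":0,"rx":0,"ry":0,"rz":-0.137},{"x":0,"y":0,"z":0,"rx":0,"ry":0,"rz":-0.137},{"x":0,"y":0,"z":0,"rx":0,"ry":0,"rz":-0.137},{"x":0,"y":0,"z":0,"rx":0,"ry":0,"rz":0}]'

```text
time_s: 24.75
ee_pos: [507.1, 416.4, 192.0]
ee_rot: [179.9, -0.0, 88.0]
force: [1.0, -0.9, 0.3]
gripper_width: 90.8
gripper_force: 0.0
```

Run:
```python
from h import *
print(state()['qpos'][5],state()['gripper_width']);go(371,217,195,88.5)
```

```text
40.41000292103128 90.8397900394787
t=24.75 tool shift [-204. -129.   -3.] rows 5 per row [-40.8 -25.8  -0.6] yaw 88.0 rz -0.009 rows 1 per -0.0091
```

Emit:
move_arm --plan '[{"x":-34,"y":-21.5,"z":0,"rx":0,"ry":0,"rz":0},{"x":-34,"y":-21.5,"z":0,"rx":0,"ry":0,"rz":0},{"x":-34,"y":-21.5,"z":0,"rx":0,"ry":0,"rz":0},{"x":-34,"y":-21.5,"z":0,"rx":0,"ry":0,"rz":0},{"x":-34,"y":-21.5,"z":0,"rx":0,"ry":0,"rz":0},{"x":-34,"y":-21.5,"z":0,"rx":0,"ry":0,"rz":0},{"x":0,"y":0,"z":0,"rx":0,"ry":0,"rz":0},{"x":0,"y":0,"z":0,"rx":0,"ry":0,"rz":0}]'

```text
time_s: 25.55
ee_pos: [371.2, 216.9, 191.7]
ee_rot: [179.9, -0.1, 87.8]
force: [0.5, 1.2, -0.3]
gripper_width: 91.2
gripper_force: 0.0
```

Run:
```python
from h import *
look(['pot_square'],'w8');print(state()['ee_pos']);go(371,303.6,25,88)
```

```text
pot_square 0.93 [311.8, 94.5, 62.2, 68.0] [371.1 305.5] [57.9 57.6] 89.2 1880
[371.9977617  217.76188412 191.3776206 ]
t=25.65 tool shift [ 85.7  -4.1 166.4] rows 4 per row [21.4 -1.  41.6] yaw 87.9 rz -0.001 rows 1 per -0.0013
```

Emit:
move_arm --plan '[{"x":30,"y":-1.7,"z":0,"rx":0,"ry":0,"rz":0},{"x":35,"y":-2,"z":10,"rx":0,"ry":0,"rz":0},{"x":22.5,"y":0,"z":30,"rx":0,"ry":0,"rz":-0.023},{"x":0,"y":0,"z":40,"rx":0,"ry":0,"rz":0},{"x":0,"y":0,"z":40,"rx":0,"ry":0,"rz":0},{"x":0,"y":0,"z":27,"rx":0,"ry":0,"rz":0},{"x":0,"y":0,"z":14,"rx":0,"ry":0,"rz":0},{"x":0,"y":0,"z":5,"rx":0,"ry":0,"rz":0},{"x":0,"y":0,"z":0,"rx":0,"ry":0,"rz":0},{"x":0,"y":0,"z":0,"rx":0,"ry":0,"rz":0}]'

```text
time_s: 26.65
ee_pos: [371.2, 305.5, 25.3]
ee_rot: [179.9, -0.1, 89.3]
force: [0.2, 0.8, 0.0]
gripper_width: 91.4
gripper_force: 0.0
```

Emit:
move_arm --plan '[{"x":0,"y":0,"z":0,"rx":0,"ry":0,"rz":0},{"x":0,"y":0,"z":0,"rx":0,"ry":0,"rz":0},{"x":0,"y":0,"z":0,"rx":0,"ry":0,"rz":0},{"x":0,"y":0,"z":0,"rx":0,"ry":0,"rz":0},{"x":0,"y":0,"z":0,"rx":0,"ry":0,"rz":0},{"x":0,"y":0,"z":0,"rx":0,"ry":0,"rz":0},{"x":0,"y":0,"z":0,"rx":0,"ry":0,"rz":0},{"x":0,"y":0,"z":0,"rx":0,"ry":0,"rz":0}]' --grip 0 --squeeze 20

```text
time_s: 27.45
ee_pos: [371.1, 304.8, 25.1]
ee_rot: [179.9, -0.0, 89.3]
force: [2.1, -0.6, 4.2]
gripper_width: 57.7
gripper_force: 20.0
```

Emit:
move_arm --plan '[{"x":0,"y":0,"z":-10,"rx":0,"ry":0,"rz":0},{"x":0,"y":0,"z":-25,"rx":0,"ry":0,"rz":0},{"x":0,"y":0,"z":-40,"rx":0,"ry":0,"rz":0},{"x":0,"y":0,"z":-40,"rx":0,"ry":0,"rz":0.07},{"x":0,"y":0,"z":-35,"rx":0,"ry":0,"rz":0.11},{"x":0,"y":0,"z":-17,"rx":0,"ry":0,"rz":0.11},{"x":0,"y":0,"z":0,"rx":0,"ry":0,"rz":0.08},{"x":0,"y":0,"z":0,"rx":0,"ry":0,"rz":0.047},{"x":0,"y":0,"z":0,"rx":0,"ry":0,"rz":0}]'

```text
time_s: 28.35
ee_pos: [369.2, 304.0, 191.5]
ee_rot: [-179.9, 0.1, 65.4]
force: [-0.4, -0.3, -2.4]
gripper_width: 58.0
gripper_force: 20.0
```

Emit:
move_arm --plan '[{"x":-3,"y":17,"z":0,"rx":0,"ry":0,"rz":0},{"x":-6,"y":34,"z":0,"rx":0,"ry":0,"rz":0},{"x":-8,"y":45,"z":0,"rx":0,"ry":0,"rz":0},{"x":-8,"y":45,"z":0,"rx":0,"ry":0,"rz":0},{"x":-7,"y":40,"z":0,"rx":0,"ry":0,"rz":0},{"x":-5,"y":29,"z":0,"rx":0,"ry":0,"rz":0},{"x":-2,"y":15,"z":0,"rx":0,"ry":0,"rz":0},{"x":0,"y":0,"z":0,"rx":0,"ry":0,"rz":0},{"x":0,"y":0,"z":0,"rx":0,"ry":0,"rz":0},{"x":0,"y":0,"z":0,"rx":0,"ry":0,"rz":0}]'

```text
time_s: 29.35
ee_pos: [557.2, 176.4, 191.7]
ee_rot: [-179.9, 0.0, 65.5]
force: [-0.2, -0.1, -2.5]
gripper_width: 58.1
gripper_force: 20.0
```

Run:
```python
from h import *
look(['saucer_square'],'w9');s=state();print(s['ee_pos'],s['gripper_width']);go(595.8,254.3,34)
```

```text
saucer_square 0.72 [319.4, 93.4, 75.2, 73.6] [595.5 255.8] [69.6 70.1] 65.2 1235
[557.58299587 176.40857526 191.95547541] 57.7964183889977
t=29.45 tool shift [ 86.7   2.5 158. ] rows 4 per row [21.7  0.6 39.5] yaw 65.5
```

View pics/w9.png

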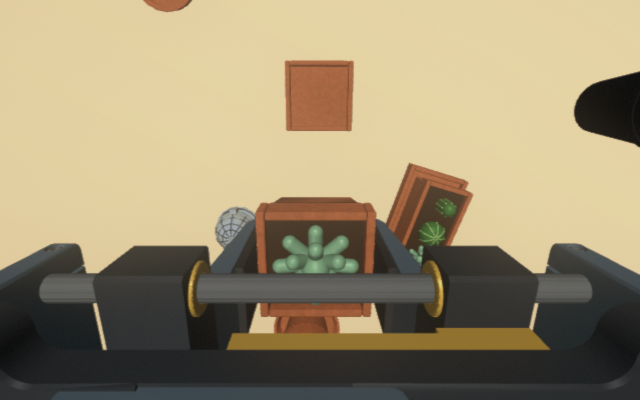

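The square pot at (316,260) is aligned with its saucer at (319,95), and the placed trough is seen at (430,210).

Emit:
move_arm --plan '[{"x":20,"y":0.4,"z":0,"rx":0,"ry":0,"rz":0},{"x":35,"y":0.7,"z":10,"rx":0,"ry":0,"rz":0},{"x":25,"y":0.7,"z":30,"rx":0,"ry":0,"rz":0},{"x":7.8,"y":0,"z":40,"rx":0,"ry":0,"rz":0},{"x":0,"y":0,"z":38,"rx":0,"ry":0,"rz":0},{"x":0,"y":0,"z":24,"rx":0,"ry":0,"rz":0},{"x":0,"y":0,"z":11,"rx":0,"ry":0,"rz":0},{"x":0,"y":0,"z":4,"rx":0,"ry":0,"rz":0},{"x":0,"y":0,"z":0,"rx":0,"ry":0,"rz":0},{"x":0,"y":0,"z":0,"rx":0,"ry":0,"rz":0}]'

```text
time_s: 30.45
ee_pos: [598.0, 255.1, 36.5]
ee_rot: [179.9, -0.1, 65.4]
force: [-0.0, -0.4, -1.9]
gripper_width: 57.6
gripper_force: 20.0
```

Emit:
move_arm --plan '[{"x":0,"y":0,"z":0,"rx":0,"ry":0,"rz":0},{"x":0,"y":0,"z":0,"rx":0,"ry":0,"rz":0},{"x":0,"y":0,"z":0,"rx":0,"ry":0,"rz":0}]'

```text
time_s: 30.75
ee_pos: [597.2, 254.6, 35.4]
ee_rot: [180.0, -0.0, 65.4]
force: [0.4, -0.4, -1.8]
gripper_width: 57.8
gripper_force: 20.0
```

Emit:
move_arm --plan '[{"x":0,"y":-1.5,"z":1.5,"rx":0,"ry":0,"rz":0},{"x":0,"y":0,"z":1.5,"rx":0,"ry":0,"rz":0},{"x":0,"y":0,"z":1,"rx":0,"ry":0,"rz":0},{"x":0,"y":0,"z":1,"rx":0,"ry":0,"rz":0},{"x":0,"y":0,"z":0.5,"rx":0,"ry":0,"rz":0},{"x":0,"y":0,"z":0,"rx":0,"ry":0,"rz":0},{"x":0,"y":0,"z":0,"rx":0,"ry":0,"rz":0}]'

```text
time_s: 31.45
ee_pos: [595.4, 255.1, 30.1]
ee_rot: [-180.0, 0.0, 65.4]
force: [-2.7, -0.8, 4.5]
gripper_width: 57.9
gripper_force: 20.0
```

Emit:
move_arm --plan '[{"x":0,"y":0,"z":0,"rx":0,"ry":0,"rz":0},{"x":0,"y":0,"z":0,"rx":0,"ry":0,"rz":0},{"x":0,"y":0,"z":0,"rx":0,"ry":0,"rz":0},{"x":0,"y":0,"z":0,"rx":0,"ry":0,"rz":0},{"x":0,"y":0,"z":0,"rx":0,"ry":0,"rz":0},{"x":0,"y":0,"z":-15,"rx":0,"ry":0,"rz":0},{"x":0,"y":0,"z":-35,"rx":0,"ry":0,"rz":0},{"x":0,"y":0,"z":-45,"rx":0,"ry":0,"rz":0},{"x":0,"y":0,"z":-45,"rx":0,"ry":0,"rz":0},{"x":0,"y":0,"z":-35,"rx":0,"ry":0,"rz":0}]' --grip 1

```text
time_s: 32.45
ee_pos: [596.1, 255.4, 207.3]
ee_rot: [179.9, -0.1, 65.4]
force: [1.0, 0.0, 0.9]
gripper_width: 91.3
gripper_force: 0.0
```

Emit:
move_arm --plan '[{"x":-40,"y":0,"z":0,"rx":0,"ry":0,"rz":0},{"x":-45,"y":0,"z":0,"rx":0,"ry":0,"rz":0},{"x":-45,"y":0,"z":0,"rx":0,"ry":0,"rz":0},{"x":-45,"y":0,"z":-20,"rx":0,"ry":0,"rz":0},{"x":-45,"y":0,"z":-20,"rx":0,"ry":0,"rz":0},{"x":-40,"y":0,"z":-20,"rx":0,"ry":0,"rz":0},{"x":-40,"y":0,"z":-20,"rx":0,"ry":0,"rz":0},{"x":0,"y":0,"z":0,"rx":0,"ry":0,"rz":0}]'

```text
time_s: 33.25
ee_pos: [470.3, -21.0, 287.4]
ee_rot: [179.7, -0.0, 65.2]
force: [0.7, 1.7, -0.4]
gripper_width: 91.4
gripper_force: 0.0
```

Run:
```python
from h import *
print(state()['ee_pos'],state()['time_s'])
for c in ['top','scene']:
    f=grab_frame(c);cv2.imwrite(f'pics/{c}1.png',cv2.resize(f['img'][100:300,100:540,::-1],(792,360),interpolation=cv2.INTER_CUBIC))
    for n in N:
        h=H[n]+(5 if 'pot' in n else 0)
        for m in masks_of(c,n)[:1]:
            v,u=np.nonzero(m['pixels']);P=world(f,np.c_[u,v]);top=P[abs(P[:,2]-h)<4]
            if len(top)>5:
                r=cv2.minAreaRect(top[:,:2].astype(np.float32));print(c,n,round(m['p'],2),np.round(r[0],1),np.round(r[1],1),round(r[2],1),'medz',np.round(np.median(top[:,2]),1))
            else: print(c,n,'no top',np.nanmax(P[:,2]))
```

```text
[470.32341985 -20.95384986 287.39595375] 33.25
top pot_small 0.51 [507.5 416. ] [42.2 43. ] 66.0 medz 45.4
top pot_trough 0.46 [666.1 116.3] [30.5 61.2] 85.8 medz 49.9
top saucer_large 0.38 [442.1  33.8] [23.5  5.8] 41.1 medz 13.1
top saucer_small 0.53 [503.8 407. ] [46.3 60.5] 63.3 medz 13.0
top saucer_square 0.71 [592.9 252. ] [64.4 66.5] 65.8 medz 12.9
top saucer_trough 0.52 [624.1  96.3] [118.8  28.7] 58.2 medz 13.6
top shaker 0.77 [ 446.9 -153.5] [28.1 32. ] 77.1 medz 76.1
top infuser no top 56.761695167241214
scene pot_large 0.82 [473.8   6.3] [59.1 65. ] 28.9 medz 62.0
scene pot_small 0.71 [512.8 416.9] [42.9 41.1] 18.4 medz 45.2
scene pot_square 0.7 [598.4 255.7] [58.6 59.5] 65.8 medz 56.3
scene pot_trough 0.77 [650.5  82.9] [104.   49.4] 49.2 medz 50.4
scene saucer_large 0.65 [476.3   7.2] [63.3 82.4] 29.9 medz 13.3
scene saucer_small 0.73 [607.9 262.9] [36.3 67.2] 28.6 medz 13.8
scene saucer_square 0.59 [599.8 255.2] [69.9 70.8] 65.1 medz 12.8
scene saucer_trough 0.92 [650.6  80.6] [123.5  67.6] 49.7 medz 13.2
scene shaker 0.59 [ 453.2 -149.9] [26.  30.6] 29.0 medz 76.1
scene infuser no top 55.872867134193484
```

View pics/top1.png

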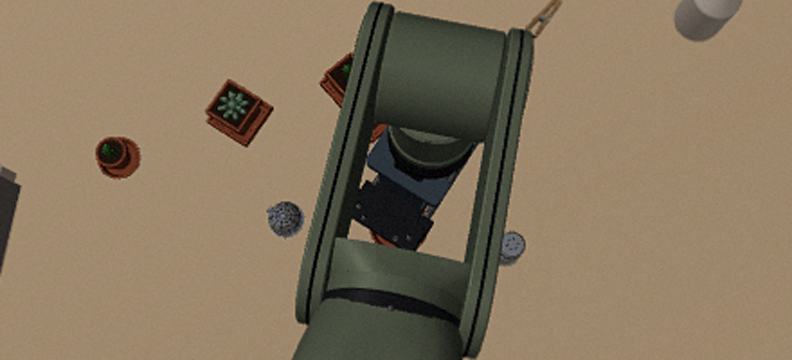

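View pics/scene1.png

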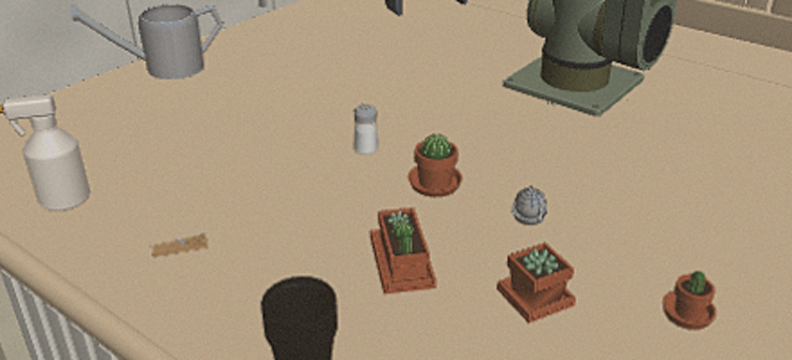

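The top view has the arm over pot_large, but pot_small (115,155) and pot_square (240,105) sit in their saucers. The scene view shows all four pots standing upright in their saucers: (436,170), (403,250), (540,280) and (693,300). I'll take one closer check of pot_large.

Emit:
move_arm --plan '[{"x":-30,"y":-7,"z":0,"rx":0,"ry":0,"rz":0},{"x":-40,"y":-8,"z":0,"rx":0,"ry":0,"rz":0},{"x":-10,"y":0,"z":0,"rx":0,"ry":0,"rz":0},{"x":0,"y":0,"z":0,"rx":0,"ry":0,"rz":0},{"x":0,"y":0,"z":0,"rx":0,"ry":0,"rz":0}]'

```text
time_s: 34.85
ee_pos: [424.4, -83.8, 284.4]
ee_rot: [180.0, -0.0, 65.4]
force: [0.2, 0.0, -0.2]
gripper_width: 91.5
gripper_force: 0.0
```

Run:
```python
from h import *
for k in H:
    if 'pot' in k:H[k]+=5
look(['pot_large','saucer_large','pot_trough','saucer_trough','infuser'],'w10')
```

```text
pot_large 0.66 [319.0, 90.3, 60.0, 61.5] [464.3   4.2] [63.9 62.2] 2.0 647
saucer_large 0.76 [317.3, 93.6, 58.4, 61.8] [463.    1.4] [76.3 81.9] 65.4 401
pot_trough 0.75 [419.7, 6.5, 47.4, 12.3] [620.   35.1] [ 6.5 28.3] 63.6 105
pot_trough 0.58 [412.4, 14.7, 60.9, 29.4] no top 7.010026116771257
saucer_trough 0.85 [413.6, 13.4, 57.6, 26.9] [610.6  40.3] [19.4 69. ] 53.7 354
infuser 0.54 [419.4, 5.3, 45.9, 10.5] no top 37.59351843140726
```

View pics/w10.png

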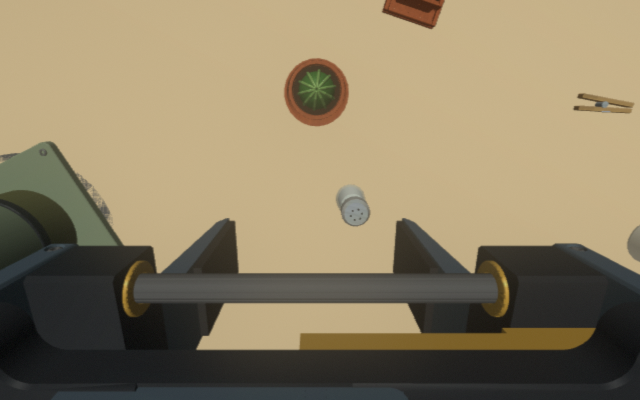

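Pot_large at (317,92) is centred in its saucer to within 3 mm, and the shaker at (352,205) is untouched. Everything is in place, so I'm handing in.

```bash
python3 -c "
from workcell import *
print(job_done())"
```

```text
the job is handed in; nothing more can be done
None
```

All four potted cacti stand upright in their matching saucers, with the square pot and trough lined up and the shaker and infuser not disturbed; the job was handed in at about 35 s, and no verdict came back.

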